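Clamp the die block into the pendant press

TASK

Set the tall oblong metal die block upright in the cradle of the small press, let go of it, then swing the hinged clamp over and bear down on its bar until the block is driven fully home against the stop inside, firmly but without forcing it. Only the clamp may drive the block down; leave the clamp resting on the block, and leave the other goods on the stall where they are.

Things in the scene. Friction and masses are not known exactly. Their poses are not given: they have to be found in the camera images.
- block: The die block: plain upright aluminium block 50 (its x) x 34 (its y) x 56 tall (z) mm, 0.2 to 0.35 kg, thin dark band near the top, loose on the table. Origin at the centre of its underside, z up. Either way round (turned by pi) fits. The round die and the flat die near it are not to be used.
- press: The fixed press: grey base plate 190 x 110 x 18 mm with a steel cradle (80 x 64 mm, top 57 mm above the table); its pocket, 53 (x) x 37 (y) mm with a lead-in, takes the block (50 mm side along x) with 1.5 mm to spare each side. Origin on the table under the pocket's middle, z up, +x from pocket to hinge (two posts at x 54 to 80, y +-28 to 38 mm, 116 mm high). Block on press must stay under 80 N.
- cradle (a point): Middle of the pocket at the first height of the ledges, 41 mm above the table, where the middle of the block's underside is set; axes as the press. The block then stands with its top 97 mm above the table, 40 mm clear of the cradle. Do not push it down by hand: with the clamp open (over 0.6 rad) it may sink at most 4 mm.
- tray: The two brass ledges in the pocket that carry the block; origin at the middle of their top face, z up. Held by friction: about 8 N in all (block's weight included) moves them down, and they stay where left. Somewhere 6 to 20 mm below their first height the block meets a rigid hidden stop; its height differs from time to time and is not measured, so home is known only by feel.
- clamp (a joint): Angle of the clamp, rad: 0 = its arms level over the cradle, growing as it opens. Starts open at 1.7 to 2.0 (upright, leaning back from the cradle) and stays wherever it is left (hinge friction about 0.3 N m). Its pad touches an undriven block at about 0.2; with the block home it reads somewhere between about -0.15 and 0.13.
- hinge (a point): Middle of the clamp's hinge pin: 65 mm along the press's +x from the pocket's middle, 103 mm above the table; the pin lies along the press's y. The frame turns with the clamp.
- bar (a point): Middle of the clamp's round cross bar, 12 mm thick, 80 mm clear between two flat side arms, along the press's y, 130 mm from the hinge pin: at angle q it is at press x = 65 - 130 cos q mm, height 103 + 130 sin q mm. Can be pinched from above, fingers before and behind it; it turns in the fingers as the clamp swings. Closed, the block is 33 mm behind it: open only a little.
- pad: Clamp's rubber-nosed pad (18 mm) midway from hinge to bar, 20 mm below the arms, sprung 9 N/mm, 8 mm travel; origin at its tip. Home means it bears on the block with over 15 N; over 32 N cracks the block. The lever halves this: the ledges' drag is felt as about 4 N down on the bar, then force climbs at the stop; 11 N down on the bar is about 21 N at the pad.
- round_die: Round aluminium die, 48 mm across, 56 mm tall, loose bystander; origin at the centre of its underside.
- flat_die: Low aluminium die, 70 x 50 x 28 mm, loose bystander; origin at the centre of its underside.
- bowl_a: Brass bowl, 110 mm across, 45 mm high, bystander; origin under its centre.
- bowl_b: Brass bowl, 90 mm across, 40 mm high, bystander; origin under its centre.
- bangle_a: Brass bangle, 68 mm across, lying flat, bystander; origin under its centre.
- bangle_b: Steel bangle, 64 mm across, lying flat, bystander; origin under its centre.
- hammer: Small hammer, 200 mm, lying flat along its x, bystander.

How it is judged:
By the outcome, as a careful person would: the job done as asked, in the order asked, and still so for the second after the job is handed in, with the robot touching nothing.
It also fails if it takes over 72 s, if anything falls off the work surface, if the arm or the gripper's body presses on something with over 40 N, if the wrist force passes 120 N, or if a joint passes its speed limit or range.

ROBOT

A 6-joint arm with a two-finger parallel gripper is mounted at the origin on the work surface. World frame = base frame: x ahead of the robot, y to its left, z up, the work surface at z = 0. Lengths are in m, angles in degrees, forces in N, time in s.
With the tool pointing down it reaches from about 0.3 to 0.75 m from the base axis. Payload 8.5 kg.
Tool frame: the origin (TCP) lies midway between the tips of the shut fingers; the grasp point (between the pads) lies behind it (grasp_offset is the z of the grasp point in the tool frame, in m); z points along the fingers, y is the direction in which the jaws open and shut (so a half turn about z gives the same grasp; the last joint's range is limited). The gripper opens to 85 mm and grips with 20 to 120 N. Pads are 22 mm wide; open, the fingers measure 114 mm over their backs; the gripper's body (76 mm by 85 mm) begins 54 mm behind the grasp point. The pads swing forward as they close: fully open they stand 13 mm farther back than shut.
Start: joints at [63.868, 21.807, 74.336, -0, 83.858, -12.336], TCP at [0.131, 0.534, 0.231] pointing down, gripper open.
Joint ranges: [-178.18, 178.18], [-50.72, 133.34], [12.68, 142.11], [-81.47, 261.47], [9.98, 163.14], [-165.26, 165.26]. Speed limits (degrees/s): [136.94, 136.94, 180, 180, 180, 180].

INTERFACE

Orientations are given as a 3x3 rotation matrix whose columns are the frame's x, y, z axes.
In Python, from rig import * gives the robot as it stands.
- The arm moves only by the shell command python3 -m pendant 'ROWS' [FORCE]. ROWS is JSON, one flat list of numbers, 7 for each row, row after row: the finger opening in mm, from 0 to 85.4, then the shift along the tool's x, y, z in units of 50 mm (1.0 is 50 mm), then the turn, a rotation vector about the tool's x, y, z in units of 8 degrees (1.0 is 8 degrees). In form: [hand, dx, dy, dz, wx, wy, wz, hand, dx, dy, dz, wx, wy, wz, ...]. A call has 1 to 12 rows; each row shifts and turns the commanded pose from where the row before left it, along the tool's axes as they then stand; what a row does not reach is not made up. A row lasts 1/10 s, in which the tool goes at most 50 mm and 8.59 degrees, less where a joint would pass 70% of its speed; a pose out of reach is approached as far as the arm can. A call is refused whole if a number of a shift passes 1 or a number of a turn 1, either way. A call with a gripper value outside its range is refused whole. The fingers move at their own pace and stop on an object; FORCE is the grip in N (left out, the last holds). Time passes only in rows, so rows that do not move let the fingers close. It gives the time, the measured TCP pose, the force and the opening at its end, in the units of the state.
- observe(): the state, without advancing time (a new reading comes with each control period).
- get_image(name): name is "scene" or "side" or "wrist"; returns a dict with "frame" (384x512x3 uint8, red, green, blue), "depth" (384x512 float32, m along the optical axis (not along the pixel's ray), 0 where there is no reading), "K" (3x3 intrinsics, pixels), "rvec" (rotation vector, rad) and "tvec" (3), from world to camera coordinates, as OpenCV has them. Camera axes: x right, y down, z forward; pixel columns grow to the right and rows downward; lengths in m; the calibration is good to about 2 mm. A picture is of the moment at which its call begins.
- close_job(): hands the job in, once; it reports no verdict.
The state is a dict: "time_s": time; "q": joint angles; "qvel": joint speeds; "joint_efforts": joint torques, N m; "position": TCP position; "tool_rot": TCP orientation; "ft_force": force on the tool from outside, world axes, zero at the start; "wrist_torque": the same for the moment, N m; "grip_width": finger opening in m.
Only numpy, scipy, OpenCV 4.12 (cv2) and the standard library are available. Lean on these libraries where they do the work, as an engineer would, in place of code of your own. Each camera call takes 0.05 s, during which the arm holds its last target.

## Working session

There is one attempt and no reset: what is moved stays moved. The work goes in short steps, Python scripts to look and compute and a shell command to move; the robot and the scene stay as the last step left them, time stands still between calls to the robot, and variables do not carry over. Pictures are saved under pics/ and viewed, and the job is handed in when it is done.

```bash
ls; mkdir -p pics; cat > h.py <<'E'
from rig import *
import numpy as np, cv2
def snap(name,out):
    im=get_image(name); cv2.imwrite('pics/'+out+'.png',cv2.cvtColor(im['frame'],cv2.COLOR_RGB2BGR))
    np.savez('pics/'+out+'.npz',**im); return im
def cloud(im):
    d=im['depth'];K=im['K'];v,u=np.mgrid[:d.shape[0],:d.shape[1]]
    P=np.stack([(u-K[0,2])/K[0,0]*d,(v-K[1,2])/K[1,1]*d,d],-1)
    R=cv2.Rodrigues(np.array(im['rvec'],float))[0]
    W=(P-np.array(im['tvec']).reshape(3))@R
    W[d<=0]=np.nan; return W
E
python3 - <<'E'
from h import *
s=observe(); print({k:np.round(v,4) for k,v in s.items()})
for n in ["scene","side","wrist"]: 
    im=snap(n,n+'0'); print(n,np.round(im['K'],1).tolist(),im['rvec'],im['tvec'])
import rig; print([x for x in dir(rig) if x[0]!='_'])
E
```

```text
pics
{'time_s': np.float64(0.0), 'q': array([ 6.38680e+01,  2.18425e+01,  7.43863e+01,  1.00000e-04,
        8.38574e+01, -1.23373e+01]), 'qvel': array([ 0.0084,  0.0483,  0.0676, -0.023 , -0.023 , -0.0713]), 'joint_efforts': array([ 8.00000e-04, -4.48458e+01, -2.31289e+01, -1.00000e-04,
        4.70000e-03,  0.00000e+00]), 'position': array([0.131 , 0.5339, 0.2307]), 'tool_rot': array([[-9.712e-01,  2.384e-01, -7.000e-04],
       [ 2.384e-01,  9.712e-01, -1.300e-03],
       [ 3.000e-04, -1.500e-03, -1.000e+00]]), 'ft_force': array([ 0.7932,  0.2329, -0.6908]), 'wrist_torque': array([-0.0245, -0.0147, -0.0125]), 'grip_width': np.float64(0.0855)}
scene [[364.4, 0.0, 252.9], [0.0, 364.4, 190.8], [0.0, 0.0, 1.0]] [ 1.12671311  2.27578095 -1.09588174] [ 0.36687469 -0.23314351  1.48020069]
side [[350.1, 0.0, 254.8], [0.0, 350.1, 185.3], [0.0, 0.0, 1.0]] [ 2.03353299 -0.69006689  0.41793023] [-0.47070996  0.26690881  0.68348805]
wrist [[284.6, 0.0, 261.5], [0.0, 284.6, 191.8], [0.0, 0.0, 1.0]] [-2.282577   -1.78806653 -0.26264488] [-0.54958683 -0.03644266  0.37986623]
['MotionError', 'close_job', 'get_image', 'grasp_offset', 'observe']
```

View pics/scene0.png

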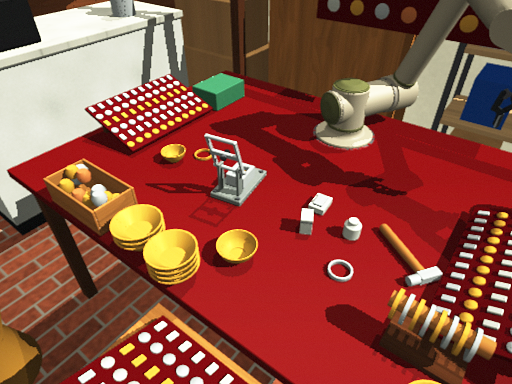

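View pics/side0.png

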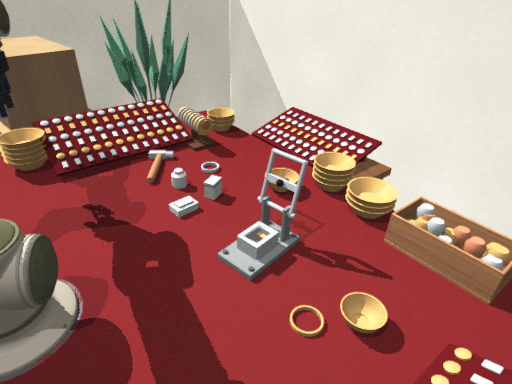

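View pics/wrist0.png

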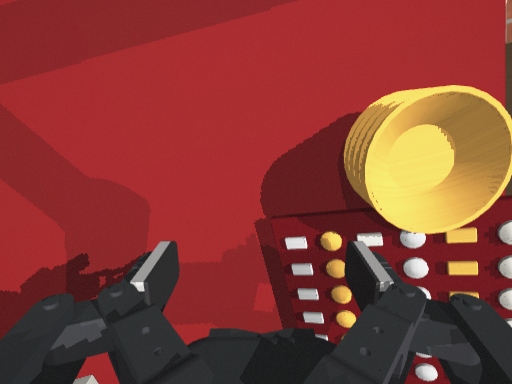

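Both views show the press (scene 237,182; side 260,245), the block (scene 306,221; side 213,187), the flat die and round die next to it. Measuring from the depth clouds.

```bash
python3 - <<'E'
from h import *
def load(n): return dict(np.load(f'pics/{n}.npz'))
for n,(u0,u1,v0,v1),(pu0,pu1,pv0,pv1) in [('scene0',(285,370,185,245),(195,275,125,210)),('side0',(160,235,160,222),(215,310,145,280))]:
    im=load(n);W=cloud(im)
    def rep(W,z0,z1,lab):
        P=W.reshape(-1,3); m=(P[:,2]>z0)&(P[:,2]<z1); Q=P[m]
        if len(Q)<5: print(lab,len(Q)); return
        # clusters
        c=cv2.minAreaRect((Q[:,:2]*1000).astype(np.float32)); print(n,lab,len(Q),'mean',np.round(Q.mean(0),4),'rect',np.round(c[0],1),np.round(c[1],1),round(c[2],1))
    B=W[v0:v1,u0:u1]; 
    from scipy import ndimage as nd
    for (z0,z1) in [(.05,.062),(.022,.034)]:
        m=(B[...,2]>z0)&(B[...,2]<z1); L,k=nd.label(m)
        for i in range(1,k+1):
            if (L==i).sum()>15: rep(B[L==i],0,1,f'z{z0} px{np.array(nd.center_of_mass(L==i)).round()+[v0,u0]}')
    Pp=W[pv0:pv1,pu0:pu1]
    rep(Pp,.012,.022,'plate'); rep(Pp,.053,.061,'cradle'); rep(Pp,.11,.12,'posttop');rep(Pp,.2,.26,'bar')
E
python3 - <<'E'
import cv2
for n,(a,b,c,d) in {'scene0':(190,370,125,245),'side0':(150,320,140,285)}.items():
    im=cv2.imread(f'pics/{n}.png')[c:d,a:b]; cv2.imwrite(f'pics/{n}c.png',cv2.resize(im,None,fx=4,fy=4,interpolation=cv2.INTER_CUBIC))
E
```

```text
scene0 z0.05 px[215. 306.] 163 mean [0.5641 0.1608 0.0561] rect [562.  158.9] [52.6 33.3] 30.2
scene0 z0.05 px[221. 353.] 69 mean [0.507  0.2756 0.0556] rect [505.9 274.9] [25.7 26.6] 82.7
scene0 z0.022 px[201. 320.] 200 mean [0.4558 0.1474 0.0262] rect [452.4 144.5] [68.7 49. ] 5.7
scene0 z0.022 px[227. 305.] 39 mean [0.5822 0.171  0.0277] rect [582.8 170.7] [ 5.8 33.5] 29.4
scene0 z0.022 px[232. 351.] 52 mean [0.522  0.2815 0.0283] rect [521.2 278.9] [18.3 45.2] 13.9
scene0 plate 638 mean [ 0.5469 -0.1061  0.0182] rect [ 524.2 -215. ] [199.8 320.1] 2.5
scene0 cradle 164 mean [ 0.5152 -0.1209  0.057 ] rect [ 526.1 -119.9] [125.8  73.5] 9.6
scene0 posttop 68 mean [ 0.5781 -0.1131  0.115 ] rect [ 575.7 -107.7] [ 25.3 101.1] 7.6
scene0 bar 196 mean [ 0.6124 -0.1035  0.2254] rect [ 607.7 -106.9] [ 22.1 102.1] 9.8
side0 z0.05 px[170. 178.] 39 mean [0.502  0.2728 0.0531] rect [504.1 274.1] [30.  24.6] 62.1
side0 z0.05 px[180. 212.] 106 mean [0.5568 0.1565 0.0536] rect [557.9 159. ] [49.4 35.7] 25.8
side0 z0.022 px[180. 178.] 42 mean [0.4942 0.2593 0.0275] rect [493.6 260. ] [17.6 44.7] 58.6
side0 z0.022 px[189. 212.] 61 mean [0.5503 0.1464 0.0279] rect [555.9 146. ] [28.9 58.1] 79.7
side0 z0.022 px[202. 183.] 123 mean [0.4481 0.1424 0.0257] rect [451.  144.2] [56.1 32.9] 8.1
side0 plate 1402 mean [ 0.5063 -0.129   0.0165] rect [578.4 -19.3] [452.3 241.9] 49.7
side0 cradle 426 mean [ 0.5153 -0.1123  0.0553] rect [525.   1.] [126.1 327.1] 0.8
side0 posttop 97 mean [ 0.5717 -0.1146  0.1141] rect [ 573.4 -114.1] [27.2 99.8] 10.8
side0 bar 283 mean [ 0.6055 -0.1116  0.2224] rect [ 605.  -108.2] [ 18.4 101.6] 9.6
```

View pics/scene0c.png

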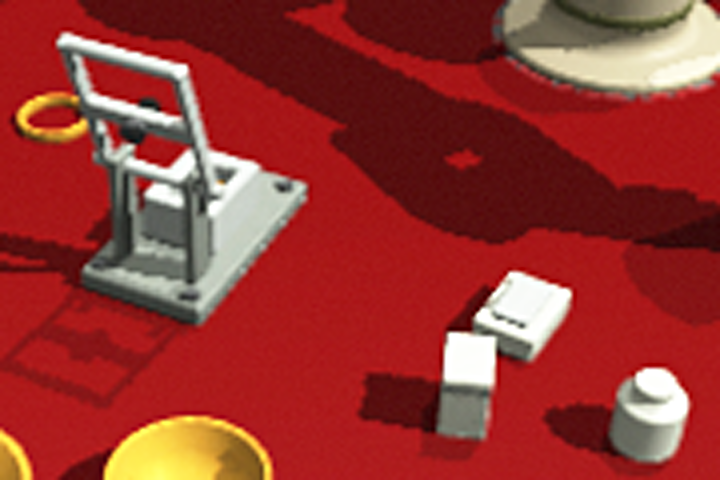

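View pics/side0c.png

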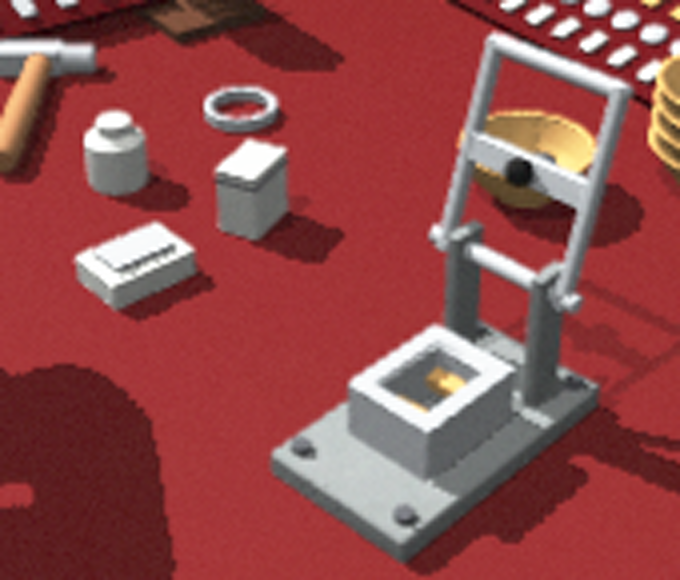

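```bash
cat >> h.py <<'E'
def rep(W,z0,z1,lab,ctr=None,r=1):
    P=W.reshape(-1,3); m=(P[:,2]>z0)&(P[:,2]<z1)
    if ctr is not None: m&=np.hypot(P[:,0]-ctr[0],P[:,1]-ctr[1])<r
    Q=P[m]
    if len(Q)<5: print(lab,len(Q)); return Q
    c=cv2.minAreaRect((Q[:,:2]*1000).astype(np.float32)); print(lab,len(Q),'mean',np.round(Q.mean(0),4),'rect',np.round(c[0],1),np.round(c[1],1),round(c[2],1)); return Q
def need(target,yaw_y=None,s=None):
    """rows units to reach target pos, and wz (units 8deg) to bring tool y axis to world yaw deg"""
    s=s or observe(); R=np.array(s['tool_rot']); d=R.T@(np.array(target)-s['position'])/.05
    print('t',s['time_s'],'pos',np.round(s['position'],4),'shift units',np.round(d,3))
    if yaw_y is not None:
        y=np.degrees(np.arctan2(R[1,1],R[0,1])); e=(yaw_y-y+90)%180-90
        print('tool y yaw',round(y,2),'wz units',round(-e/8,3),'tilt z',np.round(R[:,2],4))
E
python3 - <<'E'
from h import *
import rig
print('goff',rig.grasp_offset)
im=dict(np.load('pics/wrist0.npz')); s=observe(); R=np.array(s['tool_rot'])
Rc=cv2.Rodrigues(im['rvec'])[0]; C=-Rc.T@im['tvec']
print('cam in tool',np.round(R.T@(C-s['position']),4)); print('cam axes in tool',np.round(R.T@Rc.T,3))
need([.56,.159,.25],30.2-90)
for n in ['scene0','side0']:
    W=cloud(dict(np.load(f'pics/{n}.npz')))
    rep(W,.05,.06,n+' cradle',(.515,-.12),.055); rep(W,.11,.12,n+' posts',(.575,-.11),.06); rep(W,.222,.25,n+' bar',(.61,-.105),.07)
E
```

```text
goff -0.0187
cam in tool [ 7.400e-02 -1.000e-04 -1.431e-01]
cam axes in tool [[-0.001 -0.957 -0.288]
 [ 1.    -0.001  0.   ]
 [-0.001 -0.288  0.957]]
t 0.15 pos [0.1311 0.5339 0.2309] shift units [-10.119  -5.237  -0.38 ]
tool y yaw 76.2 wz units -5.5 tilt z [-5.e-04 -1.e-03 -1.e+00]
scene0 cradle 165 mean [ 0.5083 -0.1221  0.0562] rect [ 507.5 -125.1] [85.  67.2] 12.7
scene0 posts 68 mean [ 0.5781 -0.1131  0.115 ] rect [ 575.7 -107.7] [ 25.3 101.1] 7.6
scene0 bar 148 mean [ 0.6136 -0.1031  0.2302] rect [ 612.8 -105.9] [ 12.9 101.9] 10.9
side0 cradle 426 mean [ 0.5068 -0.1252  0.0546] rect [ 513.7 -123.7] [96.3 67. ] 10.4
side0 posts 97 mean [ 0.5717 -0.1146  0.1141] rect [ 573.4 -114.1] [27.2 99.8] 10.8
side0 bar 186 mean [ 0.6068 -0.1114  0.2278] rect [ 608.2 -108. ] [ 12.7 101. ] 11.2
```

```bash
python3 -m pendant '[85,-0.84,-0.435,0,0,0,0,85,-0.84,-0.435,0,0,0,0,85,-0.84,-0.435,0,0,0,0,85,-0.84,-0.435,0,0,0,0,85,-0.84,-0.435,0,0,0,0,85,-0.84,-0.435,0,0,0,0,85,-0.84,-0.435,0,0,0,0,85,-0.84,-0.435,0,0,0,0,85,-0.84,-0.435,0,0,0,0,85,-0.84,-0.435,0,0,0,0,85,-0.84,-0.435,0,0,0,0,85,-0.84,-0.435,0,0,0,0]' 60
python3 -m pendant '[85,0,0,0.1,0,0,-0.92,85,0,0,0.1,0,0,-0.92,85,0,0,0.1,0,0,-0.92,85,0,0,0.1,0,0,-0.92,85,0,0,0.1,0,0,-0.92,85,0,0,0.1,0,0,-0.9,85,0,0,0,0,0,0]'
python3 - <<'E'
from h import *
im=snap('wrist','w1'); need([.56,.159,.2],120.2)
W=cloud(im); rep(W,.05,.06,'top',(.56,.159),.05); rep(W,.004,.05,'sides',(.56,.159),.05)
rep(W,.02,.035,'flat',(.452,.144),.05)
E
```

```text
time_s: 1.35
position: [0.5595, 0.1588, 0.2311]
tool_rot: [[-0.971, 0.239, -0.0], [0.239, 0.971, 0.0], [0.0, -0.0, -1.0]]
ft_force: [-0.0, 0.1, 0.0]
grip_width: 0.0852
time_s: 2.05
position: [0.558, 0.1604, 0.2004]
tool_rot: [[-0.864, -0.504, -0.002], [-0.504, 0.864, -0.0], [0.002, 0.001, -1.0]]
ft_force: [0.1, 0.5, 0.5]
grip_width: 0.0851
t 2.1 pos [0.5582 0.1604 0.2009] shift units [-0.017 -0.043  0.019]
tool y yaw 120.05 wz units -0.019 tilt z [-1.e-03 -1.e-04 -1.e+00]
top 1505 mean [0.5584 0.1606 0.0562] rect [559.5 161.2] [50.1 34. ] 27.6
sides 198 mean [0.5375 0.1499 0.029 ] rect [537.8 150. ] [ 2.  33.7] 26.6
flat 3304 mean [0.4497 0.1459 0.0252] rect [449.9 146.6] [69.9 50. ] 4.8
```

View pics/w1.png

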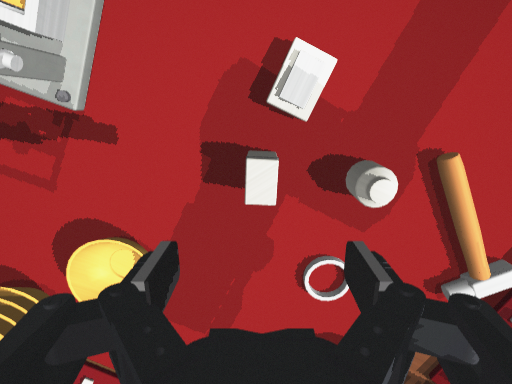

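```bash
python3 - <<'E'
from h import *
need([.49,-.125,.27],100.5)
E
```

```text
t 2.1 pos [0.5582 0.1604 0.2009] shift units [ 4.041 -4.258 -1.379]
tool y yaw 120.05 wz units 2.444 tilt z [-1.e-03 -1.e-04 -1.e+00]
```

```bash
python3 -m pendant '[85,0.5,-0.53,-0.17,0,0,0,85,0.5,-0.53,-0.17,0,0,0,85,0.5,-0.53,-0.17,0,0,0,85,0.5,-0.53,-0.17,0,0,0,85,0.5,-0.53,-0.17,0,0,0,85,0.5,-0.53,-0.17,0,0,0,85,0.5,-0.53,-0.17,0,0,0,85,0.5,-0.53,-0.17,0,0,0,85,0,0,0,0,0,0.8,85,0,0,0,0,0,0.8,85,0,0,0,0,0,0.8,85,0,0,0,0,0,0]'
python3 - <<'E'
from h import *
im=snap('wrist','w2'); need([.49,-.125,.27],100.5)
W=cloud(im); rep(W,.052,.062,'cradle',(.511,-.124),.056); rep(W,.014,.022,'plate',(.53,-.12),.115);rep(W,.112,.12,'posts',(.575,-.11),.06); rep(W,.22,.25,'bar',(.61,-.105),.07)
rep(W,.03,.05,'ledge',(.511,-.124),.022)
E
```

```text
time_s: 3.3
position: [0.4922, -0.1235, 0.2696]
tool_rot: [[-0.982, -0.187, 0.0], [-0.187, 0.982, -0.0], [-0.0, -0.0, -1.0]]
ft_force: [0.2, -0.3, 0.2]
grip_width: 0.0849
t 3.35 pos [ 0.4922 -0.1234  0.2695] shift units [ 0.049 -0.023 -0.009]
tool y yaw 101.0 wz units 0.063 tilt z [ 2.e-04 -1.e-04 -1.e+00]
cradle 1935 mean [ 0.5061 -0.1232  0.057 ] rect [ 507.3 -122.9] [80.2 63.9] 9.8
plate 6249 mean [ 0.5017 -0.1239  0.0184] rect [ 514.5 -121.7] [184.4 110.1] 10.0
posts 441 mean [ 0.5718 -0.1129  0.1158] rect [ 573.4 -111.8] [26.1 99.4] 10.1
bar 12 mean [ 0.61   -0.1533  0.2208] rect [ 610.1 -153.7] [2.2 5.6] 35.6
ledge 315 mean [ 0.515  -0.1227  0.0401] rect [ 510.1 -122.4] [41.7 37.1] 9.9
```

View pics/w2.png

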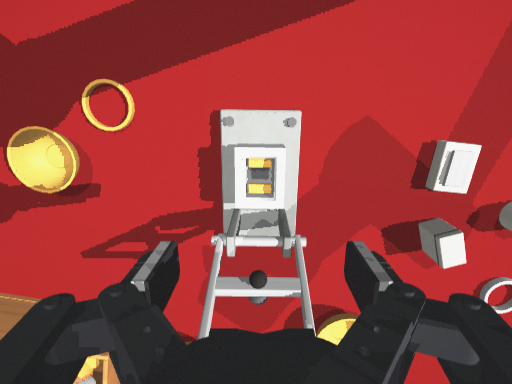

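```bash
python3 -m pendant '[85,-0.33,0.62,0,0,0,0,85,-0.33,0.62,0,0,0,0,85,-0.33,0.62,0,0,0,0,85,-0.33,0.62,0,0,0,0,85,-0.33,0.62,0,0,0,0,85,-0.33,0.62,0,0,0,0,85,-0.33,0.62,0.3,0,0,0,85,0,0,0.3,0,0,-0.7,85,0,0,0.3,0,0,-0.7,85,0,0,0.3,0,0,-0.68,85,0,0,0,0,0,0]'
python3 - <<'E'
from h import *
need([.559,.1608,.024],117.6)
E
```

```text
time_s: 4.45
position: [0.5633, 0.1119, 0.2076]
tool_rot: [[-0.885, -0.466, -0.004], [-0.466, 0.885, 0.0], [0.003, 0.002, -1.0]]
ft_force: [0.4, -0.7, -1.2]
grip_width: 0.0854
t 4.45 pos [0.5633 0.1119 0.2076] shift units [-0.392  0.899  3.672]
tool y yaw 117.78 wz units 0.022 tilt z [-0.0039  0.     -1.    ]
```

```bash
python3 -m pendant '[85,-0.2,0.45,0,0,0,0.02,85,-0.2,0.45,0,0,0,0,85,0,0,0,0,0,0,85,0,0,0,0,0,0]'
python3 - <<'E'
from h import *
im=snap('wrist','w3');need([.559,.1608,.024],117.6)
rep(cloud(im),.05,.06,'top',(.56,.159),.05)
E
```

```text
time_s: 4.85
position: [0.5612, 0.1609, 0.21]
tool_rot: [[-0.887, -0.461, 0.001], [-0.461, 0.887, -0.0], [-0.001, -0.001, -1.0]]
ft_force: [0.8, -0.2, -0.4]
grip_width: 0.0854
t 4.9 pos [0.5612 0.1604 0.2099] shift units [0.038 0.029 3.717]
tool y yaw 117.44 wz units -0.02 tilt z [ 8.e-04 -3.e-04 -1.e+00]
top 1438 mean [0.5586 0.1607 0.0562] rect [559.5 161.5] [50.1 33.4] 26.8
```

```bash
python3 -m pendant '[85,0.018,0.018,0.6,0,0,0,85,0.018,0.018,0.6,0,0,0,85,0,0,0.6,0,0,0,85,0,0,0.6,0,0,0,85,0,0,0.5,0,0,0,85,0,0,0.4,0,0,0,85,0,0,0.3,0,0,0,85,0,0,0.12,0,0,0,85,0,0,0,0,0,0,85,0,0,0,0,0,0]'
python3 - <<'E'
from h import *
need([.559,.161,.024],117.4)
E
```

```text
time_s: 5.9
position: [0.5592, 0.1613, 0.0242]
tool_rot: [[-0.887, -0.461, 0.001], [-0.461, 0.887, 0.0], [-0.001, -0.001, -1.0]]
ft_force: [-0.1, 0.7, 0.0]
grip_width: 0.085
t 5.9 pos [0.5592 0.1613 0.0242] shift units [ 0.006 -0.003  0.003]
tool y yaw 117.45 wz units 0.006 tilt z [ 0.0013  0.     -1.    ]
```

```bash
python3 -m pendant '[30,0,0,0,0,0,0,30,0,0,0,0,0,0,30,0,0,0,0,0,0,30,0,0,0,0,0,0,30,0,0,0,0,0,0,30,0,0,0,0,0,0,30,0,0,0,0,0,0,30,0,0,0,0,0,0]' 50
python3 - <<'E'
from h import *
need([.559,.161,.024],117.4); snap('side','s3')
E
```

```text
time_s: 6.7
position: [0.5589, 0.1616, 0.0239]
tool_rot: [[-0.887, -0.462, 0.001], [-0.462, 0.887, 0.0], [-0.001, -0.0, -1.0]]
ft_force: [-0.1, -0.8, 5.6]
grip_width: 0.0336
t 6.7 pos [0.5589 0.1616 0.0239] shift units [ 0.004 -0.011 -0.003]
tool y yaw 117.48 wz units 0.011 tilt z [ 0.0011  0.     -1.    ]
```

```bash
python3 -m pendant '[30,0,0,-0.3,0,0,0,30,0,0,-0.5,0,0,0,30,0,0,-0.7,0,0,0,30,0,0,-0.9,0,0,0,30,0,0,-0.3,0,0,0,30,0,0,0,0,0,0,30,0,0,0,0,0,0]'
python3 - <<'E'
from h import *
s=observe();print(s['ft_force'],s['grip_width'],s['time_s'])
need([.507,-.123,.16],99.9)
E
```

```text
time_s: 7.45
position: [0.5578, 0.1616, 0.1568]
tool_rot: [[-0.887, -0.461, -0.003], [-0.461, 0.887, -0.0], [0.002, 0.001, -1.0]]
ft_force: [-0.1, -0.4, -3.6]
grip_width: 0.0334
[-0.10266459 -0.39515843 -3.62058365] 0.03342129434109185 7.45
t 7.45 pos [0.5578 0.1616 0.1568] shift units [ 3.528 -4.58  -0.06 ]
tool y yaw 117.48 wz units 2.198 tilt z [-2.7e-03 -2.0e-04 -1.0e+00]
```

```bash
python3 -m pendant '[30,0.5,-0.2,0,0,0,0,30,0.6,-0.4,0,0,0,0,30,0.6,-0.5,0,0,0,0,30,0.5,-0.6,0,0,0,0,30,0.4,-0.7,0,0,0,0,30,0.4,-0.7,0,0,0,0,30,0.3,-0.7,0,0,0,0,30,0.23,-0.5,0,0,0,0,30,0,-0.28,0,0,0,0.7,30,0,0,0,0,0,0.8,30,0,0,0,0,0,0.7,30,0,0,0,0,0,0]'
python3 -m pendant '[30,0,0,0,0,0,0,30,0,0,0,0,0,0]'
python3 - <<'E'
from h import *
im=snap('wrist','w4');need([.507,-.123,.16],99.9)
W=cloud(im); rep(W,.052,.062,'cradle',(.507,-.124),.056)
rep(W,.014,.022,'plate',(.53,-.12),.115)
im=snap('side','s4');im=snap('scene','sc4')
E
```

```text
time_s: 8.65
position: [0.5069, -0.1228, 0.1563]
tool_rot: [[-0.985, -0.171, -0.004], [-0.171, 0.985, 0.002], [0.003, 0.002, -1.0]]
ft_force: [-0.1, 0.1, -3.2]
grip_width: 0.0332
time_s: 8.85
position: [0.5074, -0.1228, 0.1576]
tool_rot: [[-0.985, -0.174, -0.001], [-0.174, 0.985, 0.001], [0.001, 0.001, -1.0]]
ft_force: [-0.5, -0.4, -3.5]
grip_width: 0.0335
t 8.9 pos [ 0.5075 -0.1228  0.1579] shift units [ 0.011 -0.001 -0.043]
tool y yaw 99.98 wz units 0.01 tilt z [-8.e-04  4.e-04 -1.e+00]
cradle 2307 mean [ 0.4863 -0.1273  0.0571] rect [ 499.6 -124.5] [64.1 64.1] 10.0
plate 8612 mean [ 0.4734 -0.1291  0.0185] rect [ 497.9 -124.7] [148.7 110.2] 10.0
```

View pics/w4.png

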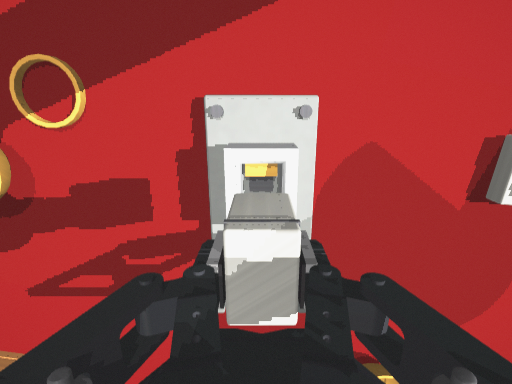

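View pics/s4.png

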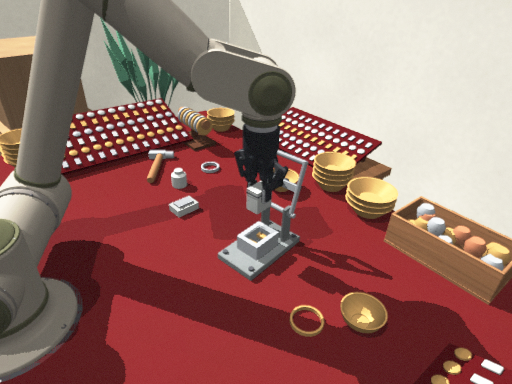

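```bash
cat >> h.py <<'E'
def press(W,o=(.5073,-.1229),yaw=10.0):
    c,s=np.cos(np.radians(yaw)),np.sin(np.radians(yaw)); x=W[...,0]-o[0];y=W[...,1]-o[1]
    return np.stack([c*x+s*y,-s*x+c*y,W[...,2]],-1)*1000
E
python3 - <<'E'
from h import *
W=press(cloud(dict(np.load('pics/w4.npz')))); Wf=W.reshape(-1,3)
def st(m,l): 
    Q=Wf[m]; print(l,len(Q),'min',np.round(np.nanpercentile(Q,1,axis=0),1),'max',np.round(np.nanpercentile(Q,99,axis=0),1),'med',np.round(np.nanmedian(Q,axis=0),1))
b=W[196:318,226:298].reshape(-1,3); 
Wf_=Wf; Wf=b
st(b[:,2]>60,'block seen')
f=(b[:,2]>140)&(b[:,2]<185); st(f,'near face')
u=(b[:,2]>120)&(b[:,2]<137)&(b[:,0]>-40); st(u,'underside')
for x in(f,u):
    c=cv2.minAreaRect(b[x][:,:2].astype(np.float32)); print(c)
# slope of near face
Q=b[f]; A=np.c_[Q[:,1],Q[:,2],np.ones(len(Q))]; print('face fit x=',np.linalg.lstsq(A,Q[:,0],rcond=None)[0])
Wf=Wf_
st((abs(Wf[:,2]-57)<4)&(Wf[:,0]<-28)&(Wf[:,0]>-60),'cradle')
E
```

```text
block seen 8549 min [-24.3 -15.8 145.5] max [ 20.5  16.1 191.4] med [-10.2  -0.  189.9]
near face 1884 min [-24.4 -15.9 143.5] max [-23.1  16.3 184.6] med [-23.8  -0.  168.2]
underside 0 min [nan nan nan] max [nan nan nan] med [nan nan nan]
((-23.316635131835938, 0.19623947143554688), (34.001304626464844, 2.982837200164795), 89.72496795654297)
((0.0, 0.0), (0.0, 0.0), 0.0)
face fit x= [ 2.06487433e-03 -4.87516135e-04 -2.37530001e+01]
cradle 1029 min [-39.7 -31.7  55.8] max [-28.1  31.   59. ] med [-34.2   0.   57.4]
  return np.nanmean(a, axis, out=out, keepdims=keepdims)
  return np.nanmean(a, axis, out=out, keepdims=keepdims)
```

```bash
python3 -m pendant '[30,0.024,0.003,0.2,0,0,0,30,0,0,0.4,0,0,0,30,0,0,0.4,0,0,0,30,0,0,0.25,0,0,0,30,0,0,0.1,0,0,0,30,0,0,0,0,0,0,30,0,0,0,0,0,0]'
python3 - <<'E'
from h import *
im=snap('wrist','w5');need([.507,-.123,.065],99.95)
W=press(cloud(im)); b=W[150:330,200:310].reshape(-1,3)
f=(b[:,2]>85)&(b[:,2]<112)&(abs(b[:,0]+25)<5); Q=b[f]
print('face',len(Q),np.median(Q,0),np.percentile(Q,[1,99],axis=0)); Wf=W.reshape(-1,3)
Q=Wf[(abs(Wf[:,2]-57)<4)&(Wf[:,0]<-28)&(Wf[:,0]>-60)];print('cradle',len(Q),np.percentile(Q,[1,99],axis=0))
E
```

```text
time_s: 9.7
position: [0.5067, -0.1232, 0.0912]
tool_rot: [[-0.985, -0.172, 0.001], [-0.172, 0.985, -0.0], [-0.001, -0.001, -1.0]]
ft_force: [-0.8, 0.1, -3.1]
grip_width: 0.0332
t 9.75 pos [ 0.5068 -0.1232  0.0914] shift units [-0.004  0.004  0.528]
tool y yaw 99.89 wz units -0.007 tilt z [ 1.1e-03 -6.0e-04 -1.0e+00]
face 1185 [-24.59534549  -0.27691957  99.85273465] [[-25.12378243 -16.25310638  85.27291413]
 [-23.75277499  16.02550445 111.60293683]]
cradle 1896 [[-39.67161246 -31.66233676  53.78173752]
 [-28.14823354  31.16251762  58.88145225]]
```

View pics/w5.png

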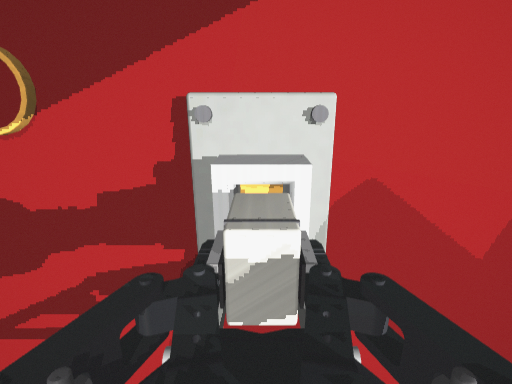

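The block (face at 262,210) is centred over the pocket within about 0.4 mm. Lowering it.

```bash
python3 -m pendant '[30,0.005,0,0.1,0,0,0,30,0,0,0.1,0,0,0,30,0,0,0.1,0,0,0,30,0,0,0.06,0,0,0,30,0,0,0.04,0,0,0,30,0,0,0,0,0,0]'
python3 -m pendant '[30,0,0,0.04,0,0,0,30,0,0,0.03,0,0,0,30,0,0,0,0,0,0]'
python3 - <<'E'
from h import *
s=observe();print(s['ft_force'],s['wrist_torque']); need([.507,-.123,.065],99.95)
E
```

```text
time_s: 10.35
position: [0.5062, -0.1231, 0.0706]
tool_rot: [[-0.985, -0.172, -0.0], [-0.172, 0.985, 0.0], [0.0, 0.0, -1.0]]
ft_force: [-1.0, -0.6, -2.3]
grip_width: 0.0333
time_s: 10.65
position: [0.5062, -0.1231, 0.0672]
tool_rot: [[-0.985, -0.172, -0.0], [-0.172, 0.985, 0.0], [0.0, 0.0, -1.0]]
ft_force: [-0.2, -0.7, -3.9]
grip_width: 0.0333
[-0.19343865 -0.68446988 -3.87563009] [ 0.02247921  0.04417615 -0.05512639]
t 10.65 pos [ 0.5062 -0.1231  0.0672] shift units [-0.016 -0.001  0.044]
tool y yaw 99.88 wz units -0.008 tilt z [-2.e-04  1.e-04 -1.e+00]
```

```bash
python3 -m pendant '[30,0,0,0.02,0,0,0,30,0,0,0,0,0,0]'
python3 -m pendant '[30,0,0,0.014,0,0,0,30,0,0,0,0,0,0]'
python3 - <<'E'
from h import *
s=observe();print(s['ft_force'],s['wrist_torque']); need([.507,-.123,.065],99.95)
E
```

```text
time_s: 10.85
position: [0.5062, -0.1231, 0.0663]
tool_rot: [[-0.985, -0.172, -0.0], [-0.172, 0.985, 0.0], [0.0, 0.0, -1.0]]
ft_force: [-0.6, 1.0, -3.3]
grip_width: 0.0332
time_s: 11.05
position: [0.5062, -0.1231, 0.0656]
tool_rot: [[-0.985, -0.172, -0.0], [-0.172, 0.985, -0.0], [0.0, 0.0, -1.0]]
ft_force: [-0.7, -0.9, -4.0]
grip_width: 0.0332
[-0.68611881 -0.94077596 -3.99978962] [ 0.00729209 -0.01380796  0.01899561]
t 11.05 pos [ 0.5062 -0.1231  0.0656] shift units [-0.016  0.     0.012]
tool y yaw 99.88 wz units -0.009 tilt z [-1.e-04 -0.e+00 -1.e+00]
```

```bash
python3 -m pendant '[30,0,0,0.01,0,0,0,30,0,0,0,0,0,0]' | grep -E 'pos|ft'
python3 -m pendant '[30,0,0,0.008,0,0,0,30,0,0,0,0,0,0]'| grep -E 'pos|ft'
python3 - <<'E'
from h import *
s=observe();print(s['ft_force'],s['position'])
E
```

```text
position: [0.5062, -0.1231, 0.0651]
ft_force: [0.4, 0.3, -3.8]
position: [0.5063, -0.1231, 0.0648]
ft_force: [-0.9, 0.6, -2.1]
[-0.8520788   0.63424418 -2.06939845] [ 0.50630264 -0.12312669  0.06483085]
```

```bash
python3 -m pendant '[30,0,0,0.006,0,0,0,30,0,0,0,0,0,0]' | grep -E 'pos|ft'
python3 -m pendant '[30,0,0,0,0,0,0]' | grep -E 'pos|ft'
```

```text
position: [0.5063, -0.1231, 0.0648]
ft_force: [-2.0, 0.4, 3.4]
position: [0.5063, -0.1232, 0.0648]
ft_force: [-2.2, 0.8, 4.0]
```

```bash
python3 -m pendant '[30,0,0,-0.006,0,0,0,36,0,0,0,0,0,0,40,0,0,0,0,0,0,45,0,0,0,0,0,0,50,0,0,0,0,0,0,60,0,0,0,0,0,0,60,0,0,0,0,0,0]' 20
python3 - <<'E'
from h import *
snap('wrist','w6');snap('side','s6')
W=press(cloud(dict(np.load('pics/s6.npz')))).reshape(-1,3)
E
```

```text
time_s: 12.45
position: [0.5063, -0.1231, 0.0647]
tool_rot: [[-0.985, -0.172, 0.0], [-0.172, 0.985, -0.0], [-0.0, -0.0, -1.0]]
ft_force: [0.6, 0.7, 0.1]
grip_width: 0.0604
```

View pics/w6.png

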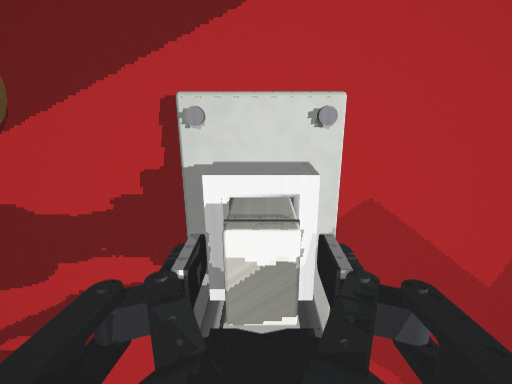

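```bash
python3 -m pendant '[60,0,0,-0.2,0,0,0,60,0,0,-0.4,0,0,0,60,0,0,-0.7,0,0,0,60,0,0,-0.9,0,0,0,60,0.2,0,-0.9,0,0,0,60,0.2,0,-0.9,0,0,0,60,0,0,-0.5,0,0,0,60,0,0,0,0,0,0,60,0,0,0,0,0,0]'
python3 - <<'E'
from h import *
im=snap('wrist','w7'); print(observe()['q'])
W=cloud(im); P=press(W).reshape(-1,3)
def st(m,l):
    Q=P[m]; c=cv2.minAreaRect(Q[:,:2].astype(np.float32)); print(l,len(Q),np.round(np.median(Q,0),1),np.round(c[0],1),np.round(c[1],1),round(c[2],1))
st((P[:,2]>92)&(P[:,2]<102)&(abs(P[:,0])<35)&(abs(P[:,1])<30),'blocktop')
st((abs(P[:,2]-57)<3)&(abs(P[:,0])<45)&(abs(P[:,1])<36),'cradle')
snap('side','s7')
for n in ['side0','scene0','s7']:
    P=press(cloud(dict(np.load(f'pics/{n}.npz')))).reshape(-1,3)
    m=(P[:,2]>215)&(P[:,2]<250)&(abs(P[:,1])<35)&(P[:,0]>70)&(P[:,0]<150); Q=P[m]
    if len(Q)>5: print(n,len(Q),np.round(np.percentile(Q,[2,50,98],axis=0),1).tolist())
need([.62,-.1,.3],9.9)
E
```

```text
time_s: 13.45
position: [0.4863, -0.1264, 0.29]
tool_rot: [[-0.985, -0.172, 0.0], [-0.172, 0.985, -0.0], [-0.0, -0.0, -1.0]]
ft_force: [0.3, 0.9, 0.3]
grip_width: 0.0601
[-2.80942974e+01  1.48669770e+01  7.50684387e+01  1.15811394e-03
  9.01395814e+01 -1.27977934e+02]
blocktop 1101 [-2.2 -0.1 97.2] [-1.   0.5] [33.5 50. ] 89.0
cradle 1420 [-12.2  -0.9  57.2] [-0. -0.] [64.  79.2] 90.0
side0 133 [[96.8, -33.8, 220.9], [99.4, -1.3, 228.4], [106.2, 33.0, 231.5]]
scene0 96 [[102.8, -33.8, 223.7], [108.8, 0.6, 230.8], [112.2, 32.4, 234.7]]
s7 131 [[96.4, -33.1, 221.2], [99.4, -0.6, 228.1], [105.7, 32.9, 232.1]]
t 13.55 pos [ 0.4861 -0.1263  0.2887] shift units [-2.727  0.059 -0.231]
tool y yaw 99.88 wz units 11.248 tilt z [-0.002   0.0011 -1.    ]
```

View pics/w7.png

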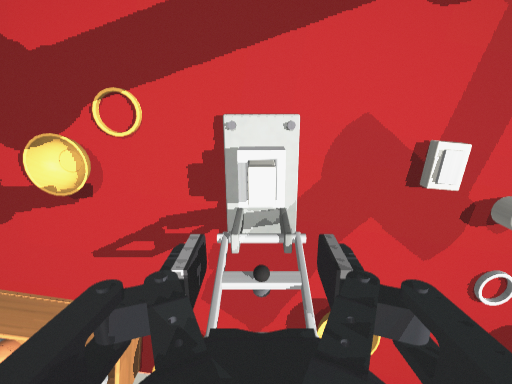

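```bash
python3 - <<'E'
import cv2
im=cv2.imread('pics/s7.png')[130:290,180:340]; cv2.imwrite('pics/s7c.png',cv2.resize(im,None,fx=3.7,fy=3.7))
E
```

```text
(no output)
```

View pics/s7c.png

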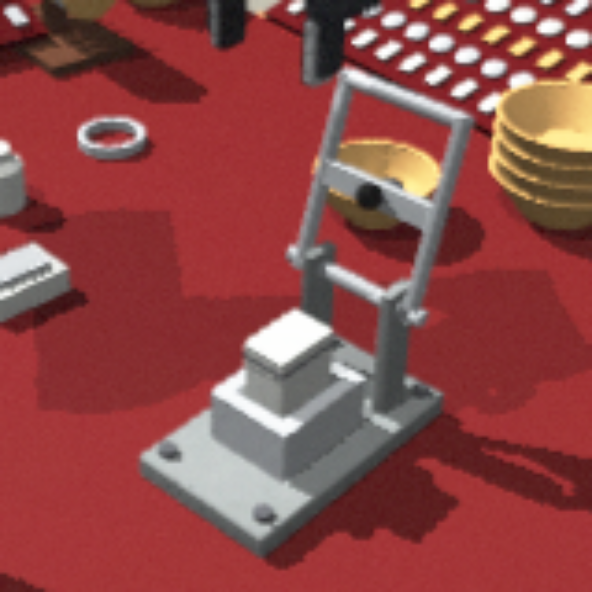

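```bash
python3 -m pendant '[60,0,0,0,0,0,0.94,60,0,0,0,0,0,0.94,60,0,0,0,0,0,0.94,60,0,0,0,0,0,0.94,60,0,0,0,0,0,0.94,60,0,0,0,0,0,0.94,60,0,0,0,0,0,0.94,60,0,0,0,0,0,0.94,60,0,0,0,0,0,0.94,60,0,0,0,0,0,0.94,60,0,0,0,0,0,0.94,60,0,0,0,0,0,0.91]'
python3 -m pendant '[60,0,0.3,0,0,0,0,60,0,0.5,0,0,0,0,60,0,0.5,0,0,0,0,60,0,0.5,0,0,0,0,60,0,0.5,0,0,0,0,60,0,0.2,0,0,0,0,60,0,0,0,0,0,0,60,0,0,0,0,0,0]'
python3 - <<'E'
from h import *
im=snap('wrist','w8')
P=press(cloud(im)); F=P.reshape(-1,3)
m=(F[:,2]>205)&(F[:,2]<245)&(abs(F[:,1])<36)&(F[:,0]>70)&(F[:,0]<150); Q=F[m]
print(len(Q),np.round(np.percentile(Q,[2,50,98],axis=0),1).tolist())
for x,z in [(104,227)]:
    c,s=np.cos(np.radians(10)),np.sin(np.radians(10))
    need([.5073+c*x/1000,-.1229+s*x/1000,z/1000],10)
E
```

```text
time_s: 14.75
position: [0.4863, -0.1264, 0.2884]
tool_rot: [[-0.166, 0.986, -0.002], [0.986, 0.166, 0.001], [0.002, -0.002, -1.0]]
ft_force: [0.3, 0.2, -0.1]
grip_width: 0.06
time_s: 15.55
position: [0.6093, -0.1051, 0.2887]
tool_rot: [[-0.172, 0.985, -0.002], [0.985, 0.172, 0.001], [0.001, -0.002, -1.0]]
ft_force: [-1.2, -0.4, -0.1]
grip_width: 0.0602
1439 [[98.8, -34.4, 228.4], [104.9, 2.1, 232.5], [110.3, 34.7, 234.3]]
t 15.6 pos [ 0.6091 -0.1052  0.2892] shift units [0.004 0.014 1.243]
tool y yaw 9.87 wz units -0.016 tilt z [-1.3e-03  4.0e-04 -1.0e+00]
```

View pics/w8.png

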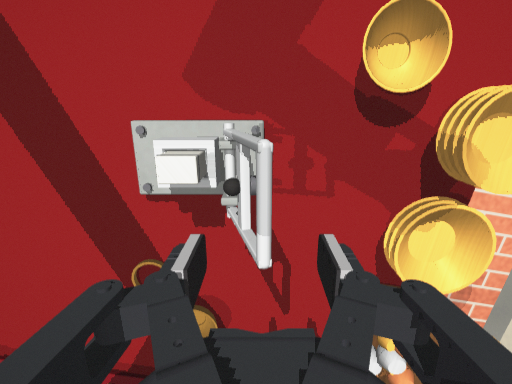

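```bash
python3 -m pendant '[50,0,0.026,0.3,0,0,0,45,0,0,0.4,0,0,0,40,0,0,0.4,0,0,0,40,0,0,0.3,0,0,0,40,0,0,0.13,0,0,0,40,0,0,0,0,0,0,40,0,0,0,0,0,0]'
python3 - <<'E'
from h import *
s=observe();im=snap('side','s9')
im=cv2.imread('pics/s9.png')[100:260,200:360]; cv2.imwrite('pics/s9c.png',cv2.resize(im,None,fx=3.7,fy=3.7))
print(press(np.array(s['position'])),s['tool_rot'])
E
```

```text
time_s: 16.3
position: [0.611, -0.1051, 0.2142]
tool_rot: [[-0.171, 0.985, 0.001], [0.985, 0.171, -0.0], [-0.001, 0.001, -1.0]]
ft_force: [0.2, 0.5, 0.9]
grip_width: 0.0403
[105.26586866  -0.4724445  214.18673818] [[-1.71398518e-01  9.85200944e-01  1.28353474e-03]
 [ 9.85201537e-01  1.71399245e-01 -4.79201589e-04]
 [-6.92106745e-04  1.18240596e-03 -9.99999061e-01]]
```

View pics/s9c.png

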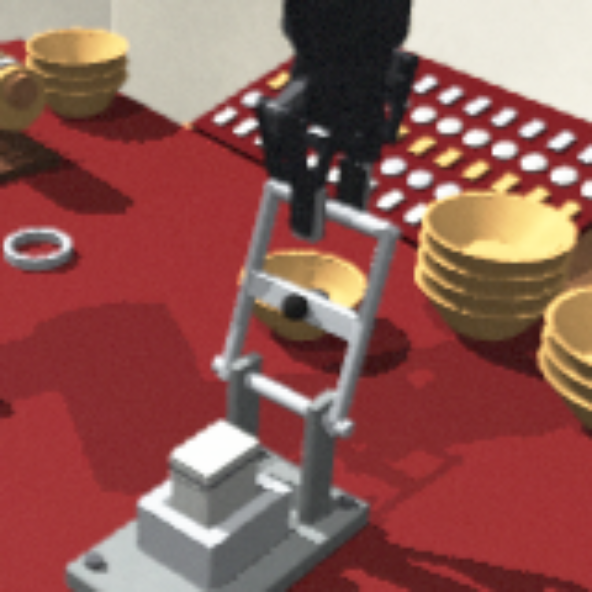

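```bash
python3 -m pendant '[8,0,0,0,0,0,0,8,0,0,0,0,0,0,8,0,0,0,0,0,0,8,0,0,0,0,0,0,8,0,0,0,0,0,0,8,0,0,0,0,0,0]' 40
python3 - <<'E'
from h import *
s=observe();p=press(np.array(s['position']));print(p,s['ft_force'])
# bar zero: q0 from x; tcp offset
q0=np.arccos((65-p[0])/130); off=p[2]-(103+130*np.sin(q0)); print(q0,off)
qs=np.linspace(q0,0.3,25); x=65-130*np.cos(qs); z=103+130*np.sin(qs)
# tool y=+press x, tool z = -z
for a,b,c in zip(qs[1:],np.diff(x)/50,-np.diff(z)/50): print(round(a,3),round(b,3),round(c,3))
E
```

```text
time_s: 16.95
position: [0.6112, -0.1049, 0.2138]
tool_rot: [[-0.172, 0.985, 0.001], [0.985, 0.172, -0.0], [-0.001, 0.001, -1.0]]
ft_force: [-1.2, 1.1, 6.4]
grip_width: 0.0102
[105.40354892  -0.34047395 213.78388258] [-1.23675969  1.1018648   6.44591804]
1.8868272770419372 -12.778058303965139
1.821 -0.165 -0.048
1.755 -0.168 -0.037
1.688 -0.17 -0.026
1.622 -0.171 -0.015
1.556 -0.172 -0.003
1.49 -0.172 0.008
1.424 -0.171 0.02
1.358 -0.169 0.031
1.292 -0.167 0.042
1.226 -0.164 0.053
1.16 -0.16 0.063
1.093 -0.155 0.074
1.027 -0.15 0.084
0.961 -0.144 0.094
0.895 -0.138 0.103
0.829 -0.13 0.112
0.763 -0.123 0.12
0.697 -0.115 0.128
0.631 -0.106 0.135
0.564 -0.097 0.142
0.498 -0.087 0.148
0.432 -0.077 0.154
0.366 -0.067 0.158
0.3 -0.056 0.162
```

```bash
python3 -m pendant '[8,0,-0.165,-0.048,0,0,0,8,0,-0.168,-0.037,0,0,0,8,0,-0.17,-0.026,0,0,0,8,0,-0.171,-0.015,0,0,0,8,0,-0.172,-0.003,0,0,0,8,0,-0.172,0.008,0,0,0,8,0,-0.171,0.02,0,0,0,8,0,-0.169,0.031,0,0,0,8,0,-0.167,0.042,0,0,0,8,0,0,0,0,0,0,8,0,0,0,0,0,0]'
python3 - <<'E'
from h import *
s=observe();p=press(np.array(s['position']));print(p,s['ft_force'],s['wrist_torque'])
im=snap('side','s10')
im=cv2.imread('pics/s10.png')[100:260,200:360]; cv2.imwrite('pics/s10c.png',cv2.resize(im,None,fx=3.7,fy=3.7))
E
```

```text
time_s: 18.05
position: [0.535, -0.1183, 0.2149]
tool_rot: [[-0.171, 0.985, -0.001], [0.985, 0.171, -0.001], [-0.0, -0.001, -1.0]]
ft_force: [-3.8, -1.4, 6.7]
grip_width: 0.0102
[ 28.06333595  -0.29854557 214.87810009] [-3.76488239 -1.37288046  6.70664339] [-0.10165486  0.25243586  0.02332802]
```

View pics/s10c.png

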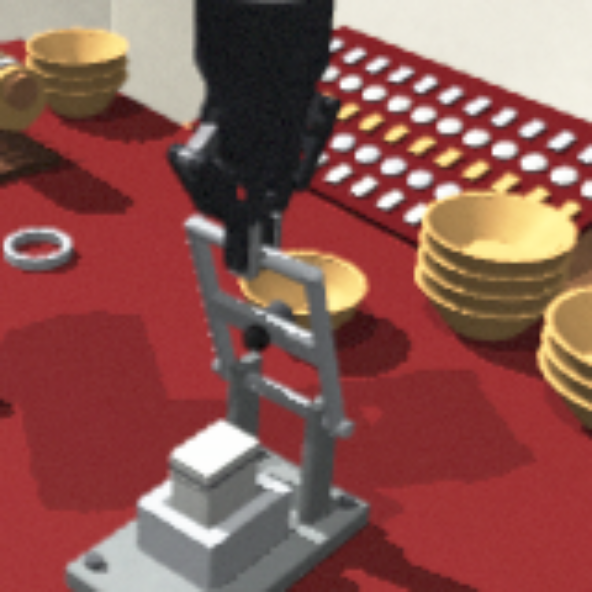

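The clamp is following (bar at about 255,250 in the crop), with forces low. Continuing along the arc.

```bash
python3 -m pendant '[8,0,-0.164,0.053,0,0,0,8,0,-0.16,0.063,0,0,0,8,0,-0.155,0.074,0,0,0,8,0,-0.15,0.084,0,0,0,8,0,-0.144,0.094,0,0,0,8,0,-0.138,0.103,0,0,0,8,0,-0.13,0.112,0,0,0,8,0,-0.123,0.12,0,0,0,8,0,-0.115,0.128,0,0,0,8,0,0,0,0,0,0]'
python3 -m pendant '[8,0,-0.106,0.135,0,0,0,8,0,-0.097,0.142,0,0,0,8,0,-0.087,0.148,0,0,0,8,0,-0.077,0.154,0,0,0,8,0,-0.067,0.158,0,0,0,8,0,0,0,0,0,0,8,0,0,0,0,0,0]'
python3 - <<'E'
from h import *
s=observe();p=press(np.array(s['position']));print(p,s['ft_force'],s['wrist_torque'])
im=snap('side','s11')
im=cv2.imread('pics/s11.png')[130:290,180:340]; cv2.imwrite('pics/s11c.png',cv2.resize(im,None,fx=3.7,fy=3.7))
q0=np.arccos((65-p[0])/130);print('q',q0,'zoff',p[2]-103-130*np.sin(q0))
E
```

```text
time_s: 19.1
position: [0.4716, -0.1292, 0.1718]
tool_rot: [[-0.171, 0.985, -0.003], [0.985, 0.171, 0.0], [0.001, -0.003, -1.0]]
ft_force: [0.7, -5.1, -1.5]
grip_width: 0.0103
time_s: 19.8
position: [0.4512, -0.1328, 0.1352]
tool_rot: [[-0.171, 0.985, -0.0], [0.985, 0.171, 0.0], [0.0, -0.0, -1.0]]
ft_force: [6.3, -3.1, -3.8]
grip_width: 0.0106
[-5.69244201e+01  3.07000895e-02  1.35203820e+02] [ 6.26685143 -3.12497542 -3.80718452] [-0.46096137 -1.15375992  0.03290976]
q 0.3543271440668594 zoff -12.900899835045458
```

View pics/s11c.png

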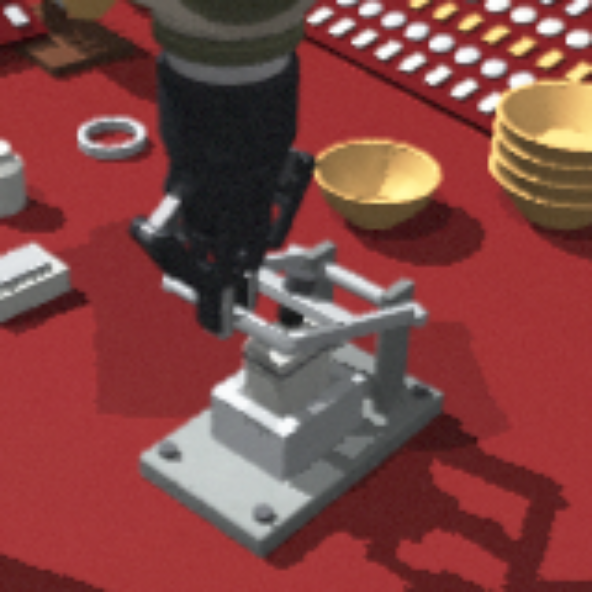

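```bash
python3 - <<'E'
import numpy as np
qs=np.array([.354,.32,.29,.26,.23,.21,.19,.17,.15,.13,.11,.09,.07,.05,.03,.01,-.01,-.03,-.05,-.07,-.09,-.11,-.13])
x=65-130*np.cos(qs); z=103+130*np.sin(qs)
for a,b,c in zip(qs[1:],np.diff(x)/50,-np.diff(z)/50): print(round(a,3),round(b,4),round(c,4))
E
python3 -m pendant '[8,0,0.01,0,0,0,0,8,0,0,0,0,0,0]' 20 | grep -E 'pos|ft|grip'
python3 -m pendant '[8,0,-0.021,0.083,0,0,0,8,0,-0.018,0.074,0,0,0,8,0,0,0,0,0,0,8,0,0,0,0,0,0]' | grep -E 'pos|ft|grip'
```

```text
0.32 -0.0292 0.0834
0.29 -0.0234 0.0744
0.26 -0.0212 0.0751
0.23 -0.0189 0.0757
0.21 -0.0113 0.0507
0.19 -0.0103 0.051
0.17 -0.0093 0.0512
0.15 -0.0083 0.0513
0.13 -0.0073 0.0515
0.11 -0.0062 0.0516
0.09 -0.0052 0.0517
0.07 -0.0042 0.0518
0.05 -0.0031 0.0519
0.03 -0.0021 0.052
0.01 -0.001 0.052
-0.01 0.0 0.052
-0.03 0.001 0.052
-0.05 0.0021 0.052
-0.07 0.0031 0.0519
-0.09 0.0042 0.0518
-0.11 0.0052 0.0517
-0.13 0.0062 0.0516
position: [0.4513, -0.1327, 0.1353]
ft_force: [3.1, -5.0, -2.1]
grip_width: 0.0105
position: [0.449, -0.133, 0.1275]
ft_force: [-2.1, -6.1, -1.3]
grip_width: 0.0107
```

```bash
python3 -m pendant '[8,-0.01,-0.021,0.075,0,0,0,8,0,-0.019,0.0757,0,0,0,8,0,0,0,0,0,0,8,0,0,0,0,0,0]' | grep -E 'pos|ft|grip'
python3 -m pendant '[8,0,-0.0113,0.0507,0,0,0,8,0,0,0,0,0,0,8,0,0,0,0,0,0]' | grep -E 'pos|ft|grip'
python3 -m pendant '[8,0,-0.01,0.05,0,0,0,8,0,0,0,0,0,0,8,0,0,0,0,0,0]' | grep -E 'pos|ft|grip'
```

```text
position: [0.4474, -0.1334, 0.1202]
ft_force: [-3.8, -2.6, 0.4]
grip_width: 0.0103
position: [0.4469, -0.1335, 0.118]
ft_force: [-5.2, -2.7, 0.4]
grip_width: 0.0103
position: [0.4465, -0.1336, 0.1157]
ft_force: [-5.6, -2.3, 2.0]
grip_width: 0.0105
```

```bash
for i in 1; do :; done
python3 -m pendant '[8,0,-0.014,0.03,0,0,0,8,0,0,0,0,0,0]' | grep -E 'pos|ft'
python3 -m pendant '[8,0,-0.005,0.03,0,0,0,8,0,0,0,0,0,0]' | grep -E 'pos|ft'
python3 -m pendant '[8,0,-0.005,0.03,0,0,0,8,0,0,0,0,0,0]' | grep -E 'pos|ft'
```

```text
position: [0.4463, -0.1336, 0.1144]
ft_force: [-4.2, -0.2, 3.9]
position: [0.446, -0.1337, 0.1129]
ft_force: [-3.4, 0.1, 3.3]
position: [0.4458, -0.1338, 0.1113]
ft_force: [-3.2, 0.3, 3.3]
```

```bash
python3 - <<'E'
from h import *
s=observe();p=press(np.array(s['position']));print(p,s['ft_force']);b=p[2]+12.9;print('q',np.arcsin((b-103)/130),s['time_s'])
im=snap('side','s12')
im=cv2.imread('pics/s12.png')[130:290,180:340]; cv2.imwrite('pics/s12c.png',cv2.resize(im,None,fx=3.7,fy=3.7))
E
```

```text
[-6.24798780e+01 -4.59234951e-02  1.11253572e+02] [-3.18898895  0.25850531  3.30132952]
q 0.16344655565245894 22.05
```

View pics/s12c.png

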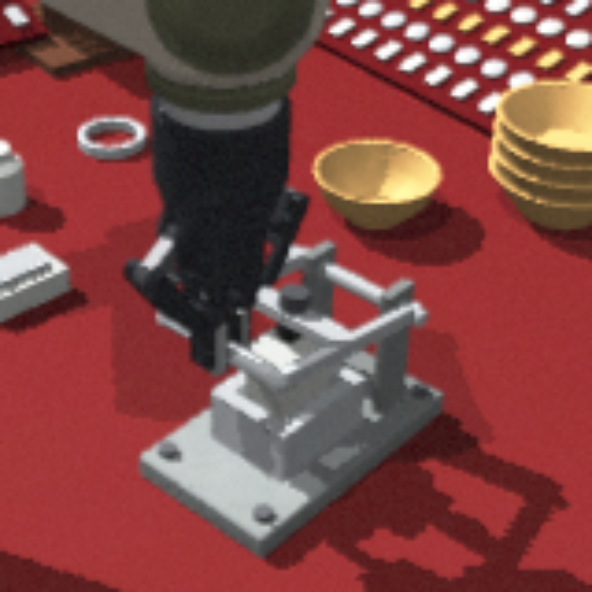

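```bash
python3 -m pendant '[8,0,-0.007,0.03,0,0,0,8,0,0,0,0,0,0]' | grep -E 'pos|ft'
python3 -m pendant '[8,0,-0.005,0.03,0,0,0,8,0,0,0,0,0,0]' | grep -E 'pos|ft'
python3 -m pendant '[8,0,-0.004,0.03,0,0,0,8,0,0,0,0,0,0]' | grep -E 'pos|ft'
```

```text
position: [0.4456, -0.1338, 0.1098]
ft_force: [-2.5, 2.2, 3.6]
position: [0.4454, -0.1339, 0.1083]
ft_force: [-2.7, 2.7, 3.9]
position: [0.4453, -0.1339, 0.1068]
ft_force: [-2.1, 3.0, 4.5]
```

```bash
python3 -m pendant '[8,0,-0.004,0.025,0,0,0,8,0,0,0,0,0,0]' | grep -E 'pos|ft'
python3 -m pendant '[8,0,-0.003,0.025,0,0,0,8,0,0,0,0,0,0]' | grep -E 'pos|ft'
```

```text
position: [0.4451, -0.134, 0.1055]
ft_force: [-1.1, 4.6, 3.0]
position: [0.4449, -0.134, 0.1042]
ft_force: [0.7, 5.2, 2.9]
```

```bash
python3 -m pendant '[8,0.006,-0.003,0.025,0,0,0,8,0,0,0,0,0,0]' | grep -E 'pos|ft'
python3 -m pendant '[8,0,-0.002,0.025,0,0,0,8,0,0,0,0,0,0]' | grep -E 'pos|ft'
```

```text
position: [0.4448, -0.134, 0.103]
ft_force: [0.7, 4.5, 2.7]
position: [0.4447, -0.1341, 0.1018]
ft_force: [1.3, 4.3, 3.5]
```

```bash
python3 -m pendant '[8,0.004,-0.002,0.025,0,0,0,8,0,0,0,0,0,0]' | grep -E 'pos|ft'
python3 -m pendant '[8,0,-0.002,0.025,0,0,0,8,0,0,0,0,0,0]' | grep -E 'pos|ft'
```

```text
position: [0.4447, -0.1341, 0.1006]
ft_force: [0.2, 3.1, 4.8]
position: [0.4446, -0.1341, 0.0994]
ft_force: [-0.1, 3.6, 4.4]
```

```bash
python3 -m pendant '[8,0,-0.002,0.025,0,0,0,8,0,0,0,0,0,0]' | grep -E 'pos|ft'
python3 -m pendant '[8,0,-0.002,0.025,0,0,0,8,0,0,0,0,0,0]' | grep -E 'pos|ft'
```

```text
position: [0.4445, -0.1341, 0.098]
ft_force: [1.7, 3.8, 2.5]
position: [0.4444, -0.1341, 0.0968]
ft_force: [2.8, 3.9, 2.9]
```

```bash
python3 -m pendant '[8,0,0,0.025,0,0,0,8,0,0,0,0,0,0]' | grep -E 'pos|ft'
python3 -m pendant '[8,0,0,0.025,0,0,0,8,0,0,0,0,0,0]' | grep -E 'pos|ft'
```

```text
position: [0.4444, -0.1341, 0.0955]
ft_force: [3.7, 2.6, 2.2]
position: [0.4443, -0.1341, 0.0943]
ft_force: [2.9, 3.1, 3.3]
```

```bash
python3 -m pendant '[8,0,0.003,0.025,0,0,0,8,0,0,0,0,0,0]' | grep -E 'pos|ft'
python3 -m pendant '[8,0,0.003,0.025,0,0,0,8,0,0,0,0,0,0]' | grep -E 'pos|ft'
python3 - <<'E'
from h import *
im=snap('side','s13')
im=cv2.imread('pics/s13.png')[130:290,180:340]; cv2.imwrite('pics/s13c.png',cv2.resize(im,None,fx=3.7,fy=3.7))
E
```

```text
position: [0.4443, -0.1341, 0.093]
ft_force: [2.4, 2.6, 3.1]
position: [0.4443, -0.1341, 0.0918]
ft_force: [1.3, 1.9, 3.9]
```

View pics/s13c.png

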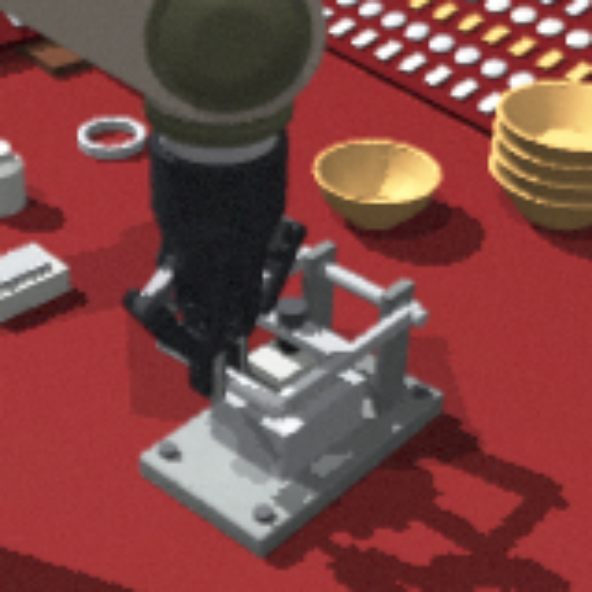

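Block (275,365) is sinking under the pad and the force is still at the drag plateau. Continuing.

```bash
python3 -m pendant '[8,0,0.002,0.025,0,0,0,8,0,0,0,0,0,0]' | grep -E 'pos|ft'
python3 -m pendant '[8,0,0.002,0.025,0,0,0,8,0,0,0,0,0,0]' | grep -E 'pos|ft'
```

```text
position: [0.4443, -0.1341, 0.0904]
ft_force: [0.5, 0.6, 1.8]
position: [0.4443, -0.134, 0.0891]
ft_force: [0.2, 0.4, 3.3]
```

```bash
python3 -m pendant '[8,0,0.002,0.02,0,0,0,8,0,0,0,0,0,0]' | grep -E 'pos|ft'
python3 -m pendant '[8,0,0.002,0.02,0,0,0,8,0,0,0,0,0,0]' | grep -E 'pos|ft'
```

```text
position: [0.4443, -0.134, 0.0881]
ft_force: [-1.5, -1.9, 3.1]
position: [0.4444, -0.134, 0.0872]
ft_force: [-2.2, -2.8, 3.9]
```

```bash
python3 -m pendant '[8,0,0,0.02,0,0,0,8,0,0,0,0,0,0]' | grep -E 'pos|ft'
python3 -m pendant '[8,0,0,0.02,0,0,0,8,0,0,0,0,0,0]' | grep -E 'pos|ft'
```

```text
position: [0.4444, -0.134, 0.0862]
ft_force: [-4.0, -1.8, 5.1]
position: [0.4445, -0.134, 0.0852]
ft_force: [-4.4, -2.8, 4.5]
```

```bash
python3 -m pendant '[8,0,0,0.02,0,0,0,8,0,0,0,0,0,0]' | grep -E 'pos|ft'
python3 -m pendant '[8,0,0,0.02,0,0,0,8,0,0,0,0,0,0]' | grep -E 'pos|ft'
```

```text
position: [0.4446, -0.1339, 0.0843]
ft_force: [-4.5, -2.4, 4.5]
position: [0.4445, -0.1339, 0.0831]
ft_force: [-3.8, -3.3, 1.9]
```

```bash
python3 -m pendant '[8,-0.004,-0.006,0.02,0,0,0,8,0,0,0,0,0,0]' | grep -E 'pos|ft'
python3 -m pendant '[8,0,0,0.02,0,0,0,8,0,0,0,0,0,0]' | grep -E 'pos|ft'
```

```text
position: [0.4446, -0.134, 0.0822]
ft_force: [-3.0, -0.7, 2.5]
position: [0.4446, -0.1339, 0.0812]
ft_force: [-1.3, -0.2, 2.7]
```

```bash
python3 -m pendant '[8,0,0,0.02,0,0,0,8,0,0,0,0,0,0]' | grep -E 'pos|ft'
python3 -m pendant '[8,0,0,0.02,0,0,0,8,0,0,0,0,0,0]' | grep -E 'pos|ft'
```

```text
position: [0.4447, -0.134, 0.0803]
ft_force: [-0.7, 0.5, 3.3]
position: [0.4448, -0.1339, 0.0793]
ft_force: [-0.4, 1.3, 4.6]
```

```bash
python3 -m pendant '[8,0,0.003,0.02,0,0,0,8,0,0,0,0,0,0]' | grep -E 'pos|ft'
python3 -m pendant '[8,0,0.003,0.02,0,0,0,8,0,0,0,0,0,0]' | grep -E 'pos|ft'
```

```text
position: [0.4449, -0.1339, 0.0783]
ft_force: [-2.3, 2.1, 4.7]
position: [0.445, -0.1339, 0.0774]
ft_force: [-0.5, 2.0, 4.6]
```

```bash
python3 -m pendant '[8,0,0.003,0.02,0,0,0,8,0,0,0,0,0,0]' | grep -E 'pos|ft'
python3 - <<'E'
from h import *
for n in('scene','side'):
    im=snap(n,n+'14')
    P=press(cloud(im)).reshape(-1,3); m=(abs(P[:,0])<22)&(abs(P[:,1])<15)&(P[:,2]>60)&(P[:,2]<99)
    print(n,m.sum(),np.round(np.percentile(P[m],[5,25,50,75,95],axis=0),1).tolist())
E
```

```text
position: [0.445, -0.1339, 0.0763]
ft_force: [-1.2, 0.8, 4.3]
scene 59 [[-7.6, -13.3, 74.1], [3.2, -6.5, 77.4], [8.0, 1.8, 78.7], [10.4, 9.5, 89.9], [17.5, 14.2, 96.6]]
side 116 [[-20.2, -13.8, 74.5], [-12.7, -8.7, 75.7], [-8.6, -3.3, 76.5], [-5.2, 5.3, 86.6], [0.7, 13.0, 97.4]]
```

```bash
python3 -m pendant '[8,0,0.003,0.02,0,0,0,8,0,0,0,0,0,0]' | grep -E 'pos|ft'
python3 -m pendant '[8,0,0.003,0.02,0,0,0,8,0,0,0,0,0,0]' | grep -E 'pos|ft'
```

```text
position: [0.4451, -0.1339, 0.0753]
ft_force: [-0.1, 1.0, 4.6]
position: [0.4453, -0.1339, 0.0744]
ft_force: [-1.4, 1.3, 6.9]
```

```bash
python3 -m pendant '[8,0,0.003,0.02,0,0,0,8,0,0,0,0,0,0,8,0,0,0,0,0,0]' | grep -E 'pos|ft'
```

```text
position: [0.4454, -0.1339, 0.0736]
ft_force: [-2.6, 1.1, 7.9]
```

Force is climbing (4.6 → 6.9 → 7.9 N), so the block is at the stop. Going on to about 11 N.

```bash
python3 -m pendant '[8,0,0.003,0.02,0,0,0,8,0,0,0,0,0,0,8,0,0,0,0,0,0]' | grep -E 'pos|ft|grip'; python3 -m pendant '[8,0,0,0,0,0,0]'| grep -E 'ft'
```

```text
position: [0.4455, -0.1339, 0.0727]
ft_force: [-2.6, 1.5, 9.6]
grip_width: 0.0104
ft_force: [-3.3, 1.1, 10.2]
```

```bash
python3 -m pendant '[8,0,0.001,0.012,0,0,0,8,0,0,0,0,0,0,8,0,0,0,0,0,0]' | grep -E 'pos|ft|grip'; python3 -m pendant '[8,0,0,0,0,0,0,8,0,0,0,0,0,0,8,0,0,0,0,0,0]'| grep -E 'pos|ft'
```

```text
position: [0.4456, -0.1338, 0.0723]
ft_force: [-3.5, 1.2, 11.9]
grip_width: 0.0105
position: [0.4456, -0.1339, 0.0722]
ft_force: [-3.0, 0.9, 12.4]
```

```bash
python3 -m pendant '[14,0,0,0,0,0,0,18,0,0,0,0,0,0,22,0,0,0,0,0,0,24,0,0,0,0,0,0,24,0,0,0,0,0,0]' | grep -E 'pos|ft|grip'
python3 - <<'E'
from h import *
im=snap('wrist','w15');im=snap('side','s15')
im=cv2.imread('pics/s15.png')[130:290,180:340]; cv2.imwrite('pics/s15c.png',cv2.resize(im,None,fx=3.7,fy=3.7))
E
```

```text
position: [0.4456, -0.1339, 0.0716]
ft_force: [-0.2, 1.1, 0.0]
grip_width: 0.0241
```

View pics/w15.png

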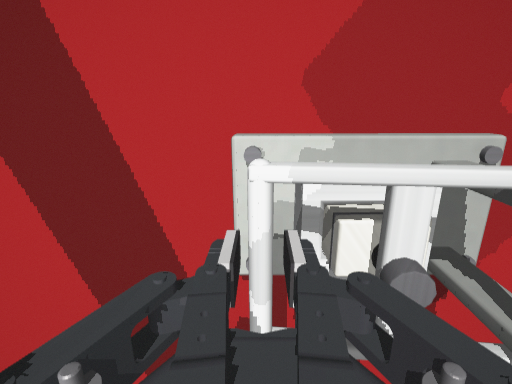

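Fingers (230 and 295, row 265) are clear on both sides of the bar, and force reads zero. Retreating straight up.

```bash
python3 -m pendant '[24,0,0,-0.1,0,0,0,24,0,0,-0.2,0,0,0,24,0,0,-0.3,0,0,0,24,0,0,-0.5,0,0,0,24,0,0,-0.7,0,0,0,24,0,0,-0.8,0,0,0,24,0,0,-0.8,0,0,0,24,0,0,-0.4,0,0,0,24,0,0,0,0,0,0,24,0,0,0,0,0,0]'
python3 - <<'E'
from h import *
for n in('wrist','scene','side'):
    im=snap(n,n+'16')
    P=press(cloud(im)).reshape(-1,3)
    m=(abs(P[:,0])<24)&(abs(P[:,1])<16)&(P[:,2]>62)&(P[:,2]<84); print(n,'top',m.sum(),np.round(np.median(P[m],0),1))
    m=(abs(P[:,0]+65)<10)&(abs(P[:,1])<36)&(P[:,2]>70)&(P[:,2]<125); print(n,'bar',m.sum(),np.round(np.percentile(P[m],[5,50,95],axis=0),1).tolist())
im=cv2.imread('pics/side16.png')[130:290,180:340]; cv2.imwrite('pics/s16c.png',cv2.resize(im,None,fx=3.7,fy=3.7))
E
```

```text
time_s: 31.55
position: [0.4453, -0.1337, 0.2618]
tool_rot: [[-0.172, 0.985, 0.0], [0.985, 0.172, -0.0], [-0.0, 0.0, -1.0]]
ft_force: [0.1, 0.3, -0.0]
grip_width: 0.024
wrist top 631 [-11.3   0.8  77.6]
wrist bar 678 [[-69.5, -32.1, 91.6], [-63.9, 1.6, 94.9], [-58.4, 32.5, 96.6]]
scene top 41 [ 4.3  2.8 77.4]
scene bar 72 [[-64.5, -32.6, 88.0], [-59.7, 0.3, 93.8], [-55.9, 32.0, 98.2]]
side top 114 [-13.8  -2.9  75.6]
side bar 143 [[-70.9, -32.4, 87.2], [-68.1, -2.4, 92.4], [-62.3, 30.5, 94.6]]
```

View pics/s16c.png

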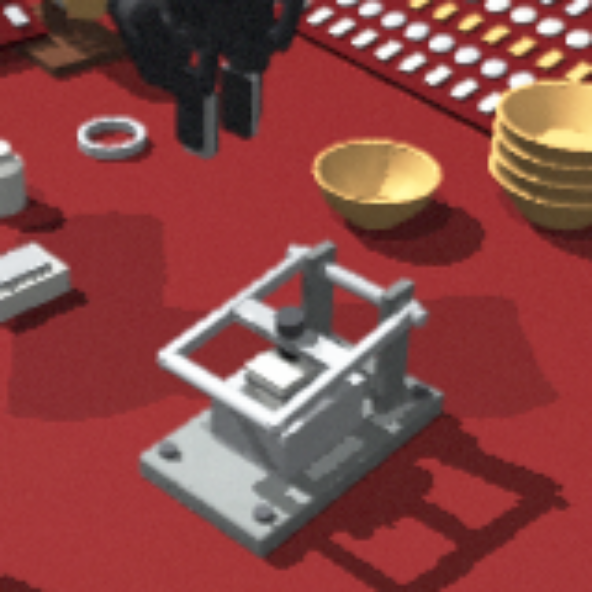

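View pics/scene16.png

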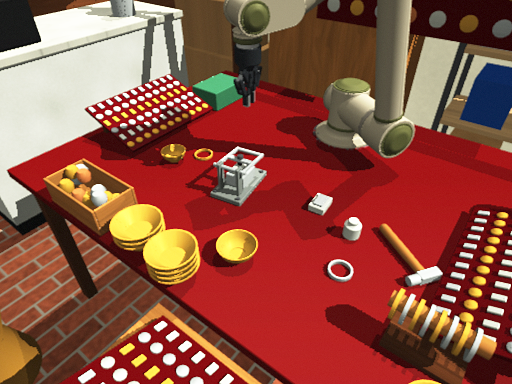

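```bash
python3 - <<'E'
from h import *
a=cv2.imread('pics/scene0.png').astype(int);b=cv2.imread('pics/scene16.png').astype(int)
for n,(u0,u1,v0,v1) in dict(flat=(308,335,192,216),round=(342,364,216,242),hammer=(376,445,222,290),bangle=(325,356,256,284),bowl=(214,260,229,266),bowl2=(160,188,144,166),bangle2=(192,216,147,162)).items():
    print(n,np.abs(a-b)[v0:v1,u0:u1].max(-1).mean().round(1))
print(observe()['ft_force'],observe()['time_s']); print(close_job())
E
```

```text
flat 32.5
round 4.4
hammer 9.9
bangle 4.8
bowl 4.7
bowl2 46.1
bangle2 40.1
[ 0.53733987  1.6026747  -0.03598892] 31.7
the job is handed in; nothing more can be done
None
```

The job is handed in at about 32 s: the block is upright in the cradle, driven home by the clamp alone, and the clamp is left on it. No verdict is reported.

- **Placing:** I set the block in the cradle by hand and let go. Its top then read 97.2 mm, which matches the 97 mm for an undriven block.
- **Driving:** I pinched the bar, swung the clamp over and pressed in small steps. The drag held at roughly 2 to 5 N on the bar, then the force climbed at the stop to about 12 N. I put that at 21–23 N on the pad.
- **Final look:** The block top is at about 77.5 mm, roughly 19.6 mm down. By angle the pad should still touch with under 1 mm of compression. The side picture shows it on the block. The robot was clear, and the force read near zero.

**Less certain points**
- **Residual pressure:** After I let go, the clamp sprang back a little, from about -0.14 to about -0.10 rad. The pad therefore now bears with less than the 15 N it had while I was pressing. I did not measure how much remains.
- **Camera agreement:** The cameras disagree by about 2 mm on the final block height (wrist 77.6 mm, side 75.6 mm).
- **Bystanders:** A before-and-after picture comparison was low for the round die, hammer, steel bangle and larger bowl. It was high for the flat die, small bowl and brass bangle. I put that down to the arm's shadow, because by eye they are where they were and nothing touched them. I did not measure their positions again.

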